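# Dock the filter stand and hold its bayonet collar home

## Robot

A 7-joint arm with a two-finger parallel gripper is mounted at the origin on a cart in front of the work surface, level with it; the furniture and walls round the work are solid. World frame = base frame: x ahead of the robot, y to its left, z up, the work surface at z = 0. Lengths are in m, angles in rad, forces in N, time in s.
With the tool pointing down it reaches from about 0.425 to 0.975 m from the base axis. Payload 16.7 kg.
Tool frame: the origin (TCP) lies at the very end of the fingers, on their centre line; the grasp point (between the pads) lies 19 mm behind it; x points along the fingers, z is the direction in which the jaws open and shut, and the axes are right-handed (so a half turn about x gives the same grasp; the last joint's range is limited). The gripper opens to 85 mm and grips with 20 to 120 N. Pads are 22 mm wide; open, the fingers measure 114 mm over their backs; the gripper's body (76 mm by 85 mm) begins 54 mm behind the grasp point. The pads swing forward as they close: fully open they stand 13 mm farther back than shut.
Start: joints at [-1.353, 0.426, 0.074, 1.606, -0.034, 1.111, -0.067], TCP at [0.242, 0.63, 0.231] pointing down, gripper open.
Joint ranges: [-2.85, 2.85], [-0.5, 2.14], [-1.23, 1.37], [0.21, 2.46], [-1.02, 4.16], [0.16, 2.05], [-2.73, 2.73]. Speed limits (rad/s): [1.89, 1.89, 2.39, 2.39, 3.01, 3.01, 3.01].

## Interface

Orientations are given as a unit quaternion [w, x, y, z].
In Python, from cell import * gives the robot as it stands.
- The arm moves only by the tool step_arm, never from a script. Its argument "motion" is a list of rows, each an object of numbers: "x", "y", "z": the shift along the tool's x, y, z in m; "wx", "wy", "wz": the turn, a rotation vector about the tool's x, y, z in rad; "jaw": the opening, from -1 (shut) to 1 (fully open), so that 0 is half open. A call has 1 to 12 rows; each row shifts and turns the pose as measured when the row begins, along the tool's axes as they then stand; what a row does not reach is not made up. A row lasts 1/10 s, in which the tool goes at most 50 mm and 8.59 degrees, less where a joint would pass 70% of its speed; a pose out of reach is approached as far as the arm can. A call is refused whole if a number of a shift passes 0.05 or a number of a turn 0.15, either way. A call with a gripper value outside its range is refused whole. The fingers move at their own pace and stop on an object; "newtons" is the grip in N (left out, the last holds). Time passes only in rows, so rows that do not move let the fingers close. It gives the time, the measured TCP pose, the force and the opening at its end, in the units of the state.
- get_state(): the state, without advancing time (a new reading comes with each control period).
- get_image(name): name is "scene" or "top" or "wrist"; returns a dict with "frame" (384x512x3 uint8, red, green, blue), "fx", "fy", "cx", "cy" (pixels), "dist_coeffs" ([k1, k2, p1, p2, k3] as OpenCV has them; the pictures are not rectified), "extrinsics" (4x4, takes a point from camera to world coordinates). Camera axes: x right, y down, z forward; pixel columns grow to the right and rows downward; lengths in m; the calibration is good to about 2 mm. A picture is of the moment at which its call begins. There is no depth.
- sign_off(): hands the job in, once; it reports no verdict.
The state is a dict: "clock": time; "q": joint angles; "qvel": joint speeds; "tau": joint torques, N m; "eef_pos": TCP position; "ee_rot": TCP orientation; "force": force on the tool from outside, world axes, zero at the start; "wrist_torque": the same for the moment, N m; "finger_gap": finger opening in m.
Only numpy, scipy, OpenCV 4.12 (cv2) and the standard library are available. Lean on these libraries where they do the work, as an engineer would, in place of code of your own. Each camera call takes 0.05 s, during which the arm holds its last target. There are 200 camera calls.

## Task

Slide the round filter stand across the cart until it sits fully in its half-round cradle, keeping it upright and on the surface. Then turn the knurled collar on top of it until the hidden keyways inside drop over the pins, push the collar fully home against its sprung seal, and finish while still holding it pushed home (do not let go). Do not take the collar off its spigot, and leave the other things where they stand.

Things in the scene. Friction and masses are not known exactly. Their poses are not given: they have to be found in the camera images.
- cradle_seat (a point): Where the stand belongs: seat centre, 12 mm up. Fixed aluminium half-round wall, 22 mm high, 8 thick, inner radius 54.5 about this point; a white block 30 mm high behind it. Its level y axis points out of the open mouth, towards the stand (within 0.2 rad of world +y). The walls run straight to 19 mm past the centre along y, then flare out to 43 mm.
- stand_mid (a point): Filter stand, loose, 0.5-0.85 kg: point on its upright axis, 12 mm above its underside. Round white foot, radius 52 mm, height 25; on it a boss, radius 30, up to 44 mm; then the spigot under the collar. Starts 100-160 mm from the seat along the cradle's y, up to 15 mm to the side. Sliding takes 3-8 N; it stops on the cradle wall (seat within 3 mm). Friction keeps it there while the collar turns.
- collar_mid (a point): Centre of the knurled grey collar (cap 57 mm across, 40 high, 6 mm stub on its closed top), 0.12 kg, loose on the spigot, 1.5 mm play. Starts resting on three hidden pins, 62 mm above stand_mid. Turned clockwise (from above) 0.45-1.2 rad it drops 4 mm on to a sprung seal; 6 mm more is home, on the boss. Lifted 24 mm it comes off.
- keyway_level (a point): Point on the collar's axis, 22 mm above its lower rim, where three keyways 120 degrees apart lie inside. Their angle cannot be seen and no listed axis shows it: turn and feel. They pass the pins over 0.1 to 0.17 rad to either side of true, so test every 0.12 rad, or turn slowly under a light push (3-6 N). Once dropped, the collar hardly turns.
- seal (a joint): Sprung rubber ring under the collar's lower rim: 0 = up, 0.006 m = pressed flush with the boss (collar home). It takes 4 N to start it and 8 N to press it home, and it lifts the collar again when that is let go.
- saline: Bystander: white bottle 45 mm across, 126 mm high, at the back; origin at the centre of its underside.
- lancets: Bystander: small upright carton 31x47x72 mm at the back right; origin at the centre of its underside.
- gel_pot: Bystander: small pot 43 mm across, 60 mm high, at the front right; origin at the centre of its underside.
- thermometer: Bystander: digital thermometer 122x20x11 mm lying at the front right corner; origin at the centre of its underside.
Mind the look-alikes: they are no part of the job. What is shaped like the part that bears collar_mid but red is not meant.

How it is judged:
By the outcome, as a careful person would: the job done as asked, in the order asked, and still so for the second after the job is handed in, while the arm keeps its last pose, push and grip.
It also fails if it takes over 64 s, if anything falls off the work surface, if the arm or the gripper's body presses on something with over 40 N, if the wrist force passes 120 N, or if a joint passes its speed limit or range.

## Working session

There is one attempt and no reset: what is moved stays moved. The work goes in short steps, Python scripts to look and compute and a tool call to move; the robot and the scene stay as the last step left them, time stands still between calls to the robot, and variables do not carry over. Pictures are saved under pics/ and viewed, about 8 in all and at most 12, crops included, and the job is handed in when it is done.

Besides the shell and the picture viewer there is one more tool, called after "Request:" in YAML: its name, and indented under it one key for each argument. step_arm: Moves the arm, as the interface text tells. Its arguments: {"type":"object","properties":{"motion":{"type":"array"},"newtons":{"type":"number"}},"required":["motion"]}

```bash
mkdir -p pics; ls
python3 - <<'E'
from cell import *
import cv2, numpy as np
s=get_state(); print({k:np.round(v,3).tolist() for k,v in s.items()})
ims=[]
for n in ["scene","top"]:
    d=get_image(n); cv2.imwrite(f"pics/{n}0.png",d["frame"][:,:,::-1]); print(n,d["fx"],d["cx"],d["cy"],d["dist_coeffs"],np.round(d["extrinsics"],3).tolist())
E
```

```text
pics
{'clock': 0.0, 'q': [-1.353, 0.427, 0.074, 1.607, -0.034, 1.111, -0.067], 'qvel': [0.002, 0.001, -0.0, -0.0, -0.001, 0.0, -0.001], 'tau': [0.001, -94.984, 3.762, -46.351, 0.02, 0.01, 0.0], 'eef_pos': [0.242, 0.63, 0.231], 'ee_rot': [0.582, -0.401, 0.583, 0.4], 'force': [0.21, 0.146, 0.722], 'wrist_torque': [0.041, 0.044, -0.05], 'finger_gap': 0.086}
scene 356.82005420261476 254.79431699722244 182.7551299963635 [-0.11222306  0.          0.          0.          0.        ] [[-0.855, -0.312, 0.413, 0.172], [-0.518, 0.545, -0.659, 0.498], [-0.019, -0.778, -0.628, 0.619], [0.0, 0.0, 0.0, 1.0]]
top 372.0669147150489 253.0620178416687 186.60218001503256 [-0.06201237  0.          0.          0.          0.        ] [[0.017, -0.994, 0.106, 0.44], [-1.0, -0.018, -0.003, -0.034], [0.005, -0.106, -0.994, 0.911], [0.0, 0.0, 0.0, 1.0]]
```

View pics/scene0.png

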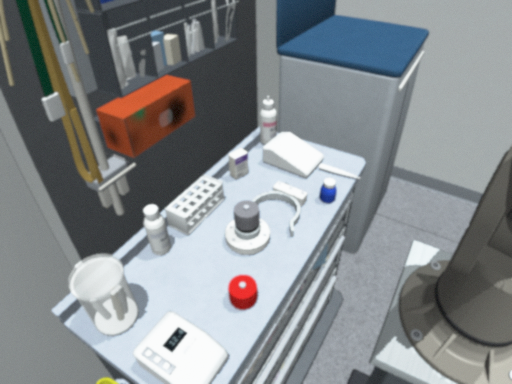

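View pics/top0.png

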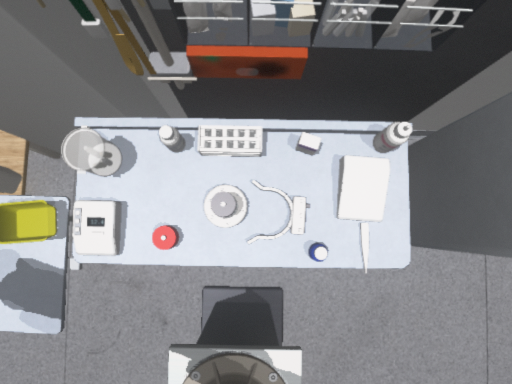

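The scene view shows the stand with its grey collar at about (247,225), the cradle at (280,205) and the red look-alike at (243,292). In the top view the stand is at (225,206), the cradle opens left around (285,212), and the gel pot is at (319,252).

```bash
cat > h.py <<'E'
from cell import *
import cv2, numpy as np
def cam(d):
    return np.array([[d["fx"],0,d["cx"]],[0,d["fy"],d["cy"]],[0,0,1]]),np.array(d["dist_coeffs"],float),np.array(d["extrinsics"])
def cast(d,px,z):
    K,D,T=cam(d); u=cv2.undistortPoints(np.array(px,float).reshape(-1,1,2),K,D).reshape(-1,2)
    r=np.c_[u,np.ones(len(u))]@T[:3,:3].T; o=T[:3,3]
    return (o+r*((z-o[2])/r[:,2])[:,None])[:,:2]
def proj(d,P):
    K,D,T=cam(d); R=T[:3,:3].T
    return cv2.projectPoints(np.array(P,float).reshape(-1,3),cv2.Rodrigues(R)[0],-R@T[:3,3],K,D)[0].reshape(-1,2)
def rect(d,z,x0,x1,y0,y1,mm=0.5):
    "metric top-down picture of plane z: rows go down in x, columns right = -y"
    xs=np.arange(x1,x0,-mm/1000); ys=np.arange(y1,y0,-mm/1000)
    Y,X=np.meshgrid(ys,xs)
    p=proj(d,np.c_[X.ravel(),Y.ravel(),np.full(X.size,z)]).astype(np.float32).reshape(*X.shape,2)
    return cv2.remap(d["frame"][:,:,::-1].copy(),p,None,cv2.INTER_CUBIC)
E
python3 - <<'E'
from h import *
d=get_image("top")
for n,p,z in [("foot",(225,206),.025),("collar",(224,204),.1),("cradle",(285,212),.022),("gel",(319,252),.03)]: print(n,cast(d,[p],z).round(3))
c=cast(d,[(255,210)],.022)[0]
im=rect(d,.0235,.29,.49,-.17,.13,.5)   # foot/wall top plane
for i in range(0,600,100): cv2.line(im,(i,0),(i,8),(0,0,255),1)
for i in range(0,400,100): cv2.line(im,(0,i),(8,i),(0,0,255),1)
cv2.imwrite("pics/rect.png",im)
E
```

```text
foot [[0.487 0.029]]
collar [[0.487 0.026]]
cradle [[ 0.475 -0.114]]
gel [[ 0.382 -0.194]]
```

View pics/rect.png

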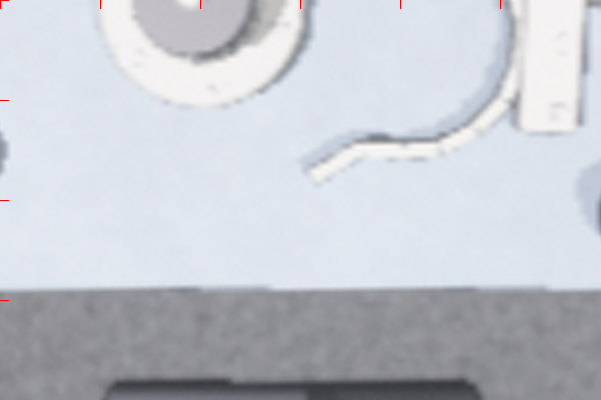

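Window too low; shift it up in x.

Run:
```python
from h import *
d=get_image("top")
im=rect(d,.0235,.36,.60,-.20,.12,.4)
for i in range(0,800,100): cv2.line(im,(i,0),(i,8),(0,0,255),1)
for i in range(0,600,100): cv2.line(im,(0,i),(8,i),(0,0,255),1)
cv2.imwrite("pics/rect2.png",im)
```

```text
(no output)
```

View pics/rect2.png

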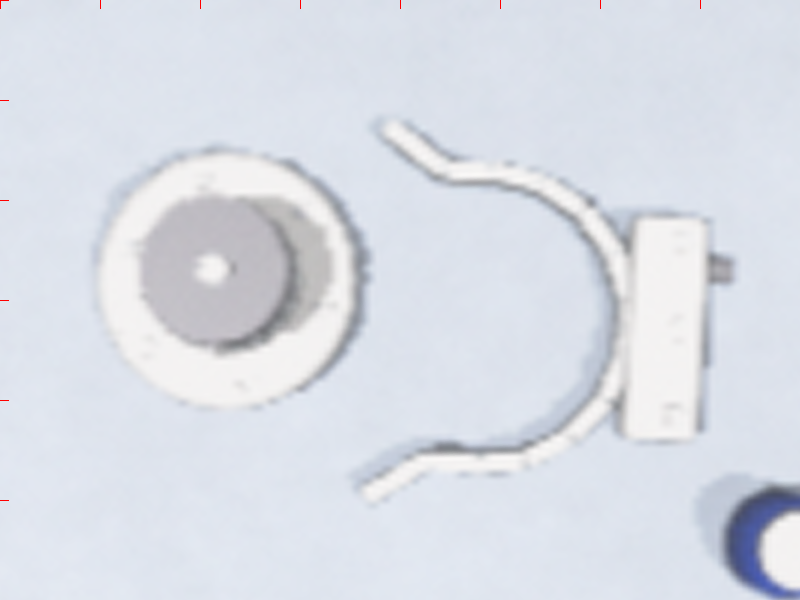

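Foot circle centre at about (228,279) with r≈51 mm gives the stand at about (0.488, 0.029). The cradle's tips are at (388,125) and (367,493), and its inner back wall at col 612. That puts the seat at px (476,315), which is (0.474, -0.070), with its y axis tilted about 0.065 towards +x. I'll move over the stand.

Request:
step_arm:
  motion:
    - {"y": -0.034,"z": -0.036}
    - {"y": -0.034,"z": -0.036}
    - {"y": -0.034,"z": -0.036}
    - {"y": -0.034,"z": -0.036}
    - {"y": -0.034,"z": -0.036}
    - {"y": -0.034,"z": -0.036}
    - {"y": -0.034,"z": -0.036}
    - {"y": -0.034,"z": -0.036}
    - {"y": -0.034,"z": -0.036}
    - {"y": -0.034,"z": -0.036}
    - {"y": -0.034,"z": -0.036}
    - {"y": -0.034,"z": -0.036}

```text
schema error: expected keys x, y, z, wx, wy, wz, jaw
```

```bash
cat > st.py <<'E'
import sys
from h import *
from scipy.spatial.transform import Rotation as R
s=get_state(); w,x,y,z=s["ee_rot"]; A=R.from_quat([x,y,z,w]).as_matrix(); p=np.array(s["eef_pos"])
print(round(s["clock"],2),"p",p.round(4),"jaw->",A[:,2].round(3),"down",A[:,0].round(3),"F",np.round(s["force"],2),"M",np.round(s["wrist_torque"],2),"gap",round(s["finger_gap"],4),"q",np.round(s["q"],2), "yaw",round(float(np.arctan2(A[0,2],A[1,2])),3))
if len(sys.argv)>3:
    print("tool shift to target",(A.T@(np.array(sys.argv[1:4],float)-p)).round(4))
E
python3 st.py .4885 .029 .14
```

```text
0.2 p [0.242  0.6299 0.2309] jaw-> [ 0.359  0.933 -0.001] down [-0.    -0.001 -1.   ] F [-1.56 -0.07 -0.24] M [ 0.   -0.04 -0.02] gap 0.0852 q [-1.35  0.43  0.07  1.61 -0.03  1.11 -0.07] yaw 0.367
tool shift to target [ 0.0913 -0.4456 -0.4724]
```

Request:
step_arm:
  motion:
    - {"x": 0,"y": -0.034,"z": -0.036,"wx": 0,"wy": 0,"wz": 0,"jaw": 1}
    - {"x": 0,"y": -0.034,"z": -0.036,"wx": 0,"wy": 0,"wz": 0,"jaw": 1}
    - {"x": 0,"y": -0.034,"z": -0.036,"wx": 0,"wy": 0,"wz": 0,"jaw": 1}
    - {"x": 0,"y": -0.034,"z": -0.036,"wx": 0,"wy": 0,"wz": 0,"jaw": 1}
    - {"x": 0,"y": -0.034,"z": -0.036,"wx": 0,"wy": 0,"wz": 0,"jaw": 1}
    - {"x": 0,"y": -0.034,"z": -0.036,"wx": 0,"wy": 0,"wz": 0,"jaw": 1}
    - {"x": 0,"y": -0.034,"z": -0.036,"wx": 0,"wy": 0,"wz": 0,"jaw": 1}
    - {"x": 0,"y": -0.034,"z": -0.036,"wx": 0,"wy": 0,"wz": 0,"jaw": 1}
    - {"x": 0,"y": -0.034,"z": -0.036,"wx": 0,"wy": 0,"wz": 0,"jaw": 1}
    - {"x": 0,"y": -0.034,"z": -0.036,"wx": 0,"wy": 0,"wz": 0,"jaw": 1}
    - {"x": 0,"y": -0.034,"z": -0.036,"wx": 0,"wy": 0,"wz": 0,"jaw": 1}
    - {"x": 0,"y": -0.034,"z": -0.036,"wx": 0,"wy": 0,"wz": 0,"jaw": 1}

```text
clock: 1.4
eef_pos: [0.4671, 0.0777, 0.2291]
ee_rot: [0.581, -0.403, 0.58, 0.404]
force: [1.2, 0.4, 0.1]
finger_gap: 0.0852
```

```bash
python3 st.py .4885 .029 .15
```

```text
1.4 p [0.4671 0.0777 0.2291] jaw-> [0.349 0.937 0.002] down [-0.     0.002 -1.   ] F [1.24 0.43 0.11] M [0.05 0.03 0.01] gap 0.0852 q [-0.7   0.09  0.43  2.07 -0.05  0.99  0.97] yaw 0.356
tool shift to target [ 0.079  -0.0372 -0.0383]
```

Request:
step_arm:
  motion:
    - {"x": 0.02,"y": -0.037,"z": -0.0,"wx": 0,"wy": 0,"wz": 0,"jaw": 1}
    - {"x": 0.03,"y": 0,"z": -0.038,"wx": 0,"wy": 0,"wz": 0,"jaw": 1}
    - {"x": 0.02,"y": 0,"z": 0,"wx": -0.1,"wy": 0,"wz": 0,"jaw": 1}
    - {"x": 0,"y": 0,"z": 0,"wx": -0.1,"wy": 0,"wz": 0,"jaw": 1}
    - {"x": 0,"y": 0,"z": 0,"wx": -0.09,"wy": 0,"wz": 0,"jaw": 1}
    - {"x": 0,"y": 0,"z": 0,"wx": 0,"wy": 0,"wz": 0,"jaw": 1}

```text
clock: 2.0
eef_pos: [0.4912, 0.0189, 0.157]
ee_rot: [0.517, -0.483, 0.516, 0.482]
force: [0.3, 0.6, 0.8]
finger_gap: 0.0852
```

```bash
python3 st.py .4885 .029 .12
python3 - <<'E'
from h import *
d=get_image("wrist"); cv2.imwrite("pics/w1.png",d["frame"][:,:,::-1])
E
```

```text
2.0 p [0.4912 0.0189 0.157 ] jaw-> [0.067 0.998 0.   ] down [ 0.002  0.    -1.   ] F [0.26 0.6  0.78] M [ 0.01 -0.01 -0.02] gap 0.0852 q [-0.54  0.23  0.42  2.1  -0.12  0.83  1.46] yaw 0.067
tool shift to target [0.037  0.0035 0.0099]
```

View pics/w1.png

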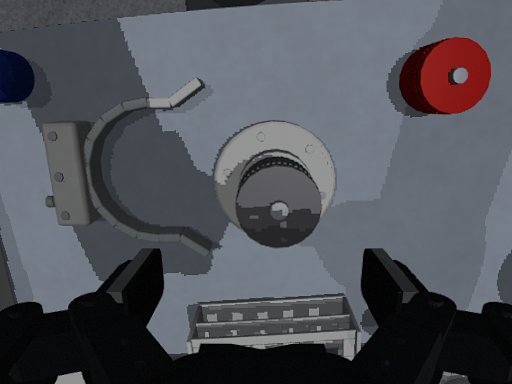

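Wrist view: collar top at about (279,205), stub (280,210), foot ellipse about (275,178), red look-alike (445,75) and the cradle on the left. I'll refine with ray casts.

Run:
```python
from h import *
d=get_image("wrist")
print("stub",cast(d,[(280,211)],.1),"foot edges L,R,T",cast(d,[(215,178),(336,178),(275,121)],.025))
print("cradle inner top: tips, bends, back",cast(d,[(203,84),(211,251),(170,107),(182,234),(94,168)],.022))
t=get_image("top"); print("top stub",cast(t,[proj(t,[(.6-.0004*269,.12-.0004*212,.0235)])[0]],.1), "collar",cast(t,[proj(t,[(.6-.0004*271,.12-.0004*215,.0235)])[0]],.094))
```

```text
stub [[0.4890055  0.02920233]] foot edges L,R,T [[ 0.48070827 -0.02068777]
 [ 0.48791381  0.08008294]
 [ 0.43786288  0.03209048]]
cradle inner top: tips, bends, back [[ 0.40519772 -0.02261213]
 [ 0.54765418 -0.0321058 ]
 [ 0.42068765 -0.05111973]
 [ 0.52959872 -0.05596148]
 [ 0.4650723  -0.12316228]]
top stub [[0.48790304 0.02925188]] collar [[0.48751928 0.02861371]]
```

Request:
step_arm:
  motion:
    - {"x": 0,"y": 0.003,"z": 0.01,"wx": 0,"wy": 0,"wz": 0,"jaw": 1}
    - {"x": 0,"y": 0,"z": 0,"wx": 0,"wy": 0,"wz": 0,"jaw": 1}

```text
clock: 2.35
eef_pos: [0.4893, 0.0305, 0.1577]
ee_rot: [0.519, -0.482, 0.517, 0.48]
force: [1.0, -0.6, -0.6]
finger_gap: 0.0852
```

```bash
python3 st.py .488 .0292 .058
```

```text
2.35 p [0.4893 0.0305 0.1577] jaw-> [0.075 0.997 0.001] down [ 0.003  0.001 -1.   ] F [ 0.97 -0.64 -0.58] M [-0.    0.01 -0.02] gap 0.0852 q [-0.56  0.22  0.42  2.11 -0.12  0.83  1.43] yaw 0.075
tool shift to target [ 0.0997  0.0015 -0.0016]
```

Request:
step_arm:
  motion:
    - {"x": 0.03,"y": 0.001,"z": -0.001,"wx": 0,"wy": 0,"wz": 0,"jaw": 1}
    - {"x": 0.03,"y": 0,"z": 0,"wx": 0,"wy": 0,"wz": 0,"jaw": 1}
    - {"x": 0.02,"y": 0,"z": 0,"wx": 0,"wy": 0,"wz": 0,"jaw": 1}
    - {"x": 0.01,"y": 0,"z": 0,"wx": 0,"wy": 0,"wz": 0,"jaw": 1}
    - {"x": 0.006,"y": 0,"z": 0,"wx": 0,"wy": 0,"wz": 0,"jaw": 1}
    - {"x": 0,"y": 0,"z": 0,"wx": 0,"wy": 0,"wz": 0,"jaw": 1}

```text
clock: 2.95
eef_pos: [0.4904, 0.0329, 0.0606]
ee_rot: [0.521, -0.482, 0.515, 0.48]
force: [0.1, 0.6, -0.1]
finger_gap: 0.0854
```

```bash
python3 st.py .488 .0292 .058
```

```text
2.95 p [0.4904 0.0329 0.0606] jaw-> [0.074 0.997 0.004] down [ 0.008  0.003 -1.   ] F [ 0.11  0.59 -0.13] M [ 0.01 -0.03  0.02] gap 0.0854 q [-0.5   0.39  0.36  2.17 -0.24  0.61  1.53] yaw 0.074
tool shift to target [ 0.0026  0.0022 -0.0039]
```

```bash
echo 'print("level",(A.T@np.cross(A[:,0],[0,0,-1])).round(4))' >> st.py; python3 st.py
```

```text
2.95 p [0.4904 0.0329 0.0606] jaw-> [0.074 0.997 0.004] down [ 0.008  0.003 -1.   ] F [ 0.11  0.59 -0.13] M [ 0.01 -0.03  0.02] gap 0.0854 q [-0.5   0.39  0.36  2.17 -0.24  0.61  1.53] yaw 0.074
level [0.     0.0035 0.008 ]
```

Request:
step_arm:
  motion:
    - {"x": 0.0025,"y": 0.002,"z": -0.004,"wx": 0,"wy": 0,"wz": 0,"jaw": 1}
    - {"x": 0,"y": 0,"z": 0,"wx": 0,"wy": 0,"wz": 0,"jaw": 1}

```text
clock: 3.15
eef_pos: [0.4888, 0.029, 0.0592]
ee_rot: [0.522, -0.483, 0.515, 0.48]
force: [-0.6, -0.0, 0.6]
finger_gap: 0.0856
```

```bash
python3 st.py .488 .0292 .058
```

```text
3.15 p [0.4888 0.029  0.0592] jaw-> [0.074 0.997 0.004] down [ 0.01   0.003 -1.   ] F [-0.63 -0.01  0.6 ] M [ 0.    0.04 -0.04] gap 0.0856 q [-0.49  0.38  0.36  2.18 -0.24  0.6   1.54] yaw 0.074
tool shift to target [0.0012 0.0008 0.0001]
level [0.     0.0041 0.0097]
```

Level, then close with moderate grip.

Request:
step_arm:
  motion:
    - {"x": 0.001,"y": 0.001,"z": 0,"wx": 0,"wy": 0.004,"wz": 0.01,"jaw": 1}
    - {"x": 0,"y": 0,"z": 0,"wx": 0,"wy": 0,"wz": 0,"jaw": 0}
    - {"x": 0,"y": 0,"z": 0,"wx": 0,"wy": 0,"wz": 0,"jaw": -1}
    - {"x": 0,"y": 0,"z": 0,"wx": 0,"wy": 0,"wz": 0,"jaw": -1}
    - {"x": 0,"y": 0,"z": 0,"wx": 0,"wy": 0,"wz": 0,"jaw": -1}
    - {"x": 0,"y": 0,"z": 0,"wx": 0,"wy": 0,"wz": 0,"jaw": -1}
    - {"x": 0,"y": 0,"z": 0,"wx": 0,"wy": 0,"wz": 0,"jaw": -1}
  newtons: 40

```text
clock: 3.85
eef_pos: [0.4886, 0.029, 0.0599]
ee_rot: [0.519, -0.481, 0.518, 0.481]
force: [0.3, -1.2, 0.3]
finger_gap: 0.0555
```

```bash
python3 st.py .4735 -.070 .058
```

```text
3.85 p [0.4886 0.029  0.0599] jaw-> [0.075 0.997 0.001] down [ 0.001  0.001 -1.   ] F [ 0.29 -1.2   0.29] M [-0.16 -0.    0.04] gap 0.0555 q [-0.49  0.39  0.36  2.17 -0.23  0.61  1.53] yaw 0.075
tool shift to target [ 0.0018  0.0077 -0.0999]
level [-0.      0.0009  0.0012]
```

Request:
step_arm:
  motion:
    - {"x": 0,"y": 0.001,"z": -0.006,"wx": 0,"wy": 0,"wz": 0,"jaw": -1}
    - {"x": 0,"y": 0.001,"z": -0.006,"wx": 0,"wy": 0,"wz": 0,"jaw": -1}
    - {"x": 0,"y": 0.001,"z": -0.006,"wx": 0,"wy": 0,"wz": 0,"jaw": -1}
    - {"x": 0,"y": 0.001,"z": -0.006,"wx": 0,"wy": 0,"wz": 0,"jaw": -1}

```text
clock: 4.25
eef_pos: [0.4845, 0.0077, 0.0603]
ee_rot: [0.52, -0.482, 0.515, 0.482]
force: [1.1, 4.8, -1.2]
finger_gap: 0.0553
```

```bash
python3 st.py .4735 -.070 .06
```

```text
4.25 p [0.4845 0.0077 0.0603] jaw-> [0.071 0.997 0.004] down [ 0.005  0.004 -1.   ] F [ 1.1   4.77 -1.2 ] M [ 1.01 -0.26 -0.01] gap 0.0553 q [-0.45  0.38  0.36  2.19 -0.24  0.61  1.58] yaw 0.071
tool shift to target [-0.      0.0054 -0.0783]
level [0.     0.0041 0.0042]
```

Request:
step_arm:
  motion:
    - {"x": 0,"y": 0,"z": -0.007,"wx": 0,"wy": 0.004,"wz": 0.004,"jaw": -1}
    - {"x": 0,"y": 0.001,"z": -0.007,"wx": 0,"wy": 0.001,"wz": 0.001,"jaw": -1}
    - {"x": 0,"y": 0.001,"z": -0.007,"wx": 0,"wy": 0.001,"wz": 0.001,"jaw": -1}
    - {"x": 0,"y": 0,"z": -0.007,"wx": 0,"wy": 0.001,"wz": 0.001,"jaw": -1}
    - {"x": 0,"y": 0.001,"z": -0.007,"wx": 0,"wy": 0.001,"wz": 0.001,"jaw": -1}
    - {"x": 0,"y": 0,"z": -0.007,"wx": 0,"wy": 0.001,"wz": 0.001,"jaw": -1}
    - {"x": 0,"y": 0.001,"z": -0.007,"wx": 0,"wy": 0.001,"wz": 0.001,"jaw": -1}

```text
clock: 4.95
eef_pos: [0.4761, -0.0437, 0.0602]
ee_rot: [0.514, -0.482, 0.52, 0.483]
force: [0.5, 3.9, -1.1]
finger_gap: 0.0553
```

```bash
python3 st.py .4735 -.070 .06
```

```text
4.95 p [ 0.4761 -0.0437  0.0602] jaw-> [ 0.07   0.998 -0.005] down [-0.007 -0.005 -1.   ] F [ 0.54  3.9  -1.09] M [ 0.9  -0.27  0.03] gap 0.0553 q [-0.36  0.38  0.38  2.19 -0.23  0.62  1.68] yaw 0.07
tool shift to target [ 0.0004  0.0008 -0.0264]
level [ 0.     -0.0053 -0.0066]
```

Request:
step_arm:
  motion:
    - {"x": 0,"y": 0,"z": -0.006,"wx": 0,"wy": -0.005,"wz": -0.006,"jaw": -1}
    - {"x": 0,"y": 0,"z": -0.006,"wx": 0,"wy": 0,"wz": 0,"jaw": -1}
    - {"x": 0,"y": 0,"z": -0.006,"wx": 0,"wy": 0,"wz": 0,"jaw": -1}
    - {"x": 0,"y": 0,"z": -0.004,"wx": 0,"wy": 0,"wz": 0,"jaw": -1}

```text
clock: 5.35
eef_pos: [0.4738, -0.0682, 0.0602]
ee_rot: [0.517, -0.482, 0.517, 0.482]
force: [0.5, 5.0, -1.4]
finger_gap: 0.055
```

```bash
python3 st.py .4735 -.070 .06
```

```text
5.35 p [ 0.4738 -0.0682  0.0602] jaw-> [0.071 0.997 0.   ] down [-0.  0. -1.] F [ 0.46  4.97 -1.39] M [ 0.93 -0.13  0.04] gap 0.055 q [-0.31  0.37  0.37  2.2  -0.24  0.61  1.74] yaw 0.071
tool shift to target [ 0.0002  0.0002 -0.0019]
level [-0.      0.0005 -0.0004]
```

Not on the wall yet; creep until the force rises.

Request:
step_arm:
  motion:
    - {"x": 0,"y": 0,"z": -0.003,"wx": 0,"wy": 0,"wz": 0,"jaw": -1}
    - {"x": 0,"y": 0,"z": -0.003,"wx": 0,"wy": 0,"wz": 0,"jaw": -1}

```text
clock: 5.55
eef_pos: [0.4732, -0.0748, 0.0602]
ee_rot: [0.518, -0.482, 0.517, 0.482]
force: [0.0, 4.0, -1.3]
finger_gap: 0.0551
```

Request:
step_arm:
  motion:
    - {"x": 0,"y": 0,"z": -0.003,"wx": 0,"wy": 0,"wz": 0,"jaw": -1}

```text
clock: 5.65
eef_pos: [0.473, -0.0779, 0.0602]
ee_rot: [0.518, -0.482, 0.517, 0.482]
force: [0.4, 10.2, 4.9]
finger_gap: 0.0553
```

```bash
python3 st.py .4735 -.070 .06
```

```text
5.65 p [ 0.473  -0.0779  0.0602] jaw-> [0.071 0.997 0.001] down [-0.001  0.001 -1.   ] F [ 0.41 10.18  4.89] M [ 2.55 -0.29  0.04] gap 0.0553 q [-0.29  0.38  0.38  2.19 -0.24  0.61  1.76] yaw 0.071
tool shift to target [0.0002 0.     0.0079]
level [ 0.      0.0009 -0.0006]
```

Request:
step_arm:
  motion:
    - {"x": 0,"y": 0,"z": -0.001,"wx": 0,"wy": 0,"wz": 0,"jaw": -1}

```text
clock: 5.75
eef_pos: [0.4732, -0.0783, 0.0604]
ee_rot: [0.518, -0.482, 0.517, 0.483]
force: [0.7, 14.4, 5.8]
finger_gap: 0.0554
```

```bash
python3 st.py .4735 -.070 .06
python3 - <<'E'
from h import *
a=get_image("scene")["frame"][150:280,190:350,::-1]; d=get_image("wrist")["frame"][:,:,::-1]
cv2.imwrite("pics/m.png",np.vstack([cv2.resize(a,(512,416),interpolation=2)[:300],d[:280]]))
E
```

```text
5.75 p [ 0.4732 -0.0783  0.0604] jaw-> [0.071 0.998 0.002] down [-0.     0.002 -1.   ] F [ 0.72 14.44  5.81] M [ 2.98 -0.19 -0.02] gap 0.0554 q [-0.28  0.38  0.37  2.19 -0.24  0.61  1.76] yaw 0.071
tool shift to target [0.0004 0.0003 0.0083]
level [-0.      0.0019 -0.0002]
```

View pics/m.png

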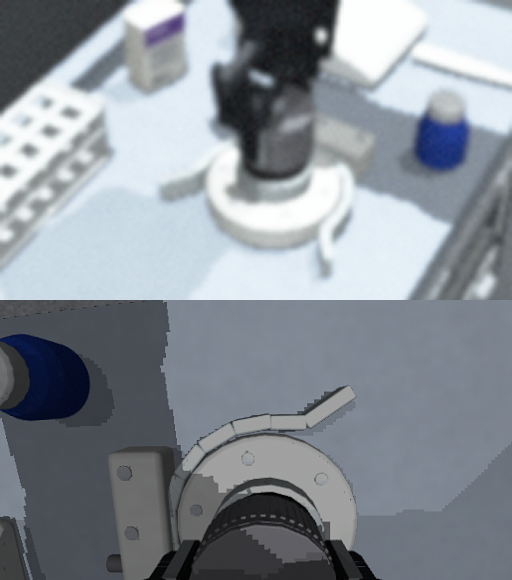

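The foot is hard against the back wall, with an even gap of about 2 mm round the front side, so it is seated. I'll ease off the side push within the collar play.

Request:
step_arm:
  motion:
    - {"x": 0,"y": 0,"z": 0.001,"wx": 0,"wy": 0.001,"wz": 0,"jaw": -1}

```text
clock: 5.95
eef_pos: [0.4732, -0.0772, 0.0603]
ee_rot: [0.517, -0.482, 0.517, 0.482]
force: [-0.1, 0.7, -1.1]
finger_gap: 0.0553
```

Request:
step_arm:
  motion:
    - {"x": 0,"y": 0,"z": 0.0005,"wx": 0,"wy": 0,"wz": 0,"jaw": -1}

```text
clock: 6.05
eef_pos: [0.4731, -0.077, 0.0603]
ee_rot: [0.517, -0.482, 0.517, 0.482]
force: [0.2, 0.4, -0.7]
finger_gap: 0.0552
```

Request:
step_arm:
  motion:
    - {"x": 0.001,"y": 0,"z": 0,"wx": 0,"wy": 0,"wz": 0,"jaw": -1}

```text
clock: 6.15
eef_pos: [0.4733, -0.0772, 0.0595]
ee_rot: [0.517, -0.482, 0.517, 0.482]
force: [-4.6, 4.2, 20.9]
finger_gap: 0.055
```

Request:
step_arm:
  motion:
    - {"x": 0.001,"y": 0,"z": 0,"wx": 0.04,"wy": 0,"wz": 0,"jaw": -1}

```text
clock: 6.25
eef_pos: [0.4733, -0.0772, 0.0591]
ee_rot: [0.527, -0.471, 0.527, 0.472]
force: [-13.0, 6.4, 40.6]
finger_gap: 0.0554
```

Request:
step_arm:
  motion:
    - {"x": 0.001,"y": 0,"z": 0,"wx": 0.04,"wy": 0,"wz": 0,"jaw": -1}
    - {"x": 0.001,"y": 0,"z": 0,"wx": 0.04,"wy": 0,"wz": 0,"jaw": -1}

```text
clock: 6.45
eef_pos: [0.4732, -0.0772, 0.0591]
ee_rot: [0.546, -0.449, 0.545, 0.45]
force: [-11.4, 4.9, 36.9]
finger_gap: 0.0553
```

```bash
python3 st.py .4731 -.0770 .06
```

```text
6.45 p [ 0.4732 -0.0772  0.0591] jaw-> [0.192 0.981 0.003] down [-0.     0.003 -1.   ] F [-11.43   4.9   36.88] M [1.22 2.49 0.57] gap 0.0553 q [-0.31  0.38  0.4   2.2  -0.26  0.61  1.66] yaw 0.193
tool shift to target [-0.0009  0.0001  0.0002]
level [ 0.      0.0028 -0.0008]
```

Stiff: about 37 N per mm. I'll use much smaller pushes.

Request:
step_arm:
  motion:
    - {"x": -0.0002,"y": 0,"z": 0,"wx": 0,"wy": 0.002,"wz": 0,"jaw": -1}
    - {"x": 0.0001,"y": 0,"z": 0,"wx": 0.04,"wy": 0,"wz": 0,"jaw": -1}

```text
clock: 6.65
eef_pos: [0.4728, -0.0772, 0.0598]
ee_rot: [0.555, -0.437, 0.555, 0.439]
force: [-3.2, 3.0, 2.9]
finger_gap: 0.0553
```

Request:
step_arm:
  motion:
    - {"x": 0.00015,"y": 0,"z": 0,"wx": 0.04,"wy": 0,"wz": 0,"jaw": -1}
    - {"x": 0.00015,"y": 0,"z": 0,"wx": 0.04,"wy": 0,"wz": 0,"jaw": -1}

```text
clock: 6.85
eef_pos: [0.4727, -0.0772, 0.0597]
ee_rot: [0.573, -0.414, 0.573, 0.415]
force: [-1.8, 3.3, 5.0]
finger_gap: 0.0551
```

```bash
python3 st.py .4731 -.0770 .06
```

```text
6.85 p [ 0.4727 -0.0772  0.0597] jaw-> [0.312 0.95  0.002] down [-0.001  0.002 -1.   ] F [-1.82  3.32  4.98] M [0.82 0.29 0.09] gap 0.0551 q [-0.34  0.38  0.44  2.2  -0.28  0.61  1.56] yaw 0.318
tool shift to target [-0.0003 -0.0004  0.0003]
level [ 0.      0.0017 -0.0016]
```

Request:
step_arm:
  motion:
    - {"x": 0.00015,"y": 0,"z": 0,"wx": 0.04,"wy": 0.001,"wz": -0.001,"jaw": -1}
    - {"x": 0.00015,"y": 0,"z": 0,"wx": 0.04,"wy": 0,"wz": 0,"jaw": -1}
    - {"x": 0.00015,"y": 0,"z": 0,"wx": 0.04,"wy": 0,"wz": 0,"jaw": -1}
    - {"x": 0.00015,"y": 0,"z": 0,"wx": 0.04,"wy": 0,"wz": 0,"jaw": -1}

```text
clock: 7.25
eef_pos: [0.4724, -0.077, 0.0597]
ee_rot: [0.605, -0.365, 0.605, 0.366]
force: [-1.7, 2.9, 6.9]
finger_gap: 0.0553
```

Request:
step_arm:
  motion:
    - {"x": 0.00015,"y": 0,"z": 0,"wx": 0.04,"wy": 0,"wz": 0,"jaw": -1}
    - {"x": 0.00015,"y": 0,"z": 0,"wx": 0.04,"wy": 0,"wz": 0,"jaw": -1}

```text
clock: 7.45
eef_pos: [0.4722, -0.077, 0.0597]
ee_rot: [0.62, -0.339, 0.62, 0.341]
force: [-3.0, 3.0, 6.1]
finger_gap: 0.0556
```

```bash
python3 st.py .4731 -.0770 .06
```

```text
7.45 p [ 0.4722 -0.077   0.0597] jaw-> [0.537 0.843 0.002] down [-0.001  0.003 -1.   ] F [-3.    3.01  6.14] M [0.81 0.5  0.13] gap 0.0556 q [-0.39  0.4   0.5   2.2  -0.33  0.62  1.36] yaw 0.567
tool shift to target [-0.0003 -0.0008  0.0004]
level [ 0.      0.0015 -0.0023]
```

Request:
step_arm:
  motion:
    - {"x": 0.00015,"y": -0.0004,"z": 0,"wx": 0.04,"wy": 0.001,"wz": -0.002,"jaw": -1}
    - {"x": 0.0002,"y": 0,"z": 0,"wx": 0.04,"wy": 0,"wz": 0,"jaw": -1}

```text
clock: 7.65
eef_pos: [0.4721, -0.0769, 0.0596]
ee_rot: [0.633, -0.314, 0.634, 0.315]
force: [-2.6, 3.2, 8.7]
finger_gap: 0.0551
```

Request:
step_arm:
  motion:
    - {"x": 0.00015,"y": 0,"z": 0,"wx": 0.04,"wy": 0,"wz": 0,"jaw": -1}
    - {"x": 0.0002,"y": 0,"z": 0,"wx": 0.04,"wy": 0,"wz": 0,"jaw": -1}

```text
clock: 7.85
eef_pos: [0.4719, -0.0767, 0.0596]
ee_rot: [0.646, -0.287, 0.646, 0.289]
force: [-2.7, 4.8, 7.3]
finger_gap: 0.0552
```

Request:
step_arm:
  motion:
    - {"x": 0.00015,"y": 0,"z": 0,"wx": 0.04,"wy": 0,"wz": 0,"jaw": -1}
    - {"x": 0.0002,"y": 0,"z": 0,"wx": 0.04,"wy": 0,"wz": 0,"jaw": -1}

```text
clock: 8.05
eef_pos: [0.4719, -0.0766, 0.0596]
ee_rot: [0.657, -0.259, 0.657, 0.262]
force: [-2.5, 4.0, 9.0]
finger_gap: 0.0553
```

```bash
python3 st.py .4731 -.0770 .06
```

```text
8.05 p [ 0.4719 -0.0766  0.0596] jaw-> [0.728 0.685 0.001] down [-0.001  0.003 -1.   ] F [-2.55  3.99  9.03] M [0.88 0.46 0.1 ] gap 0.0553 q [-0.44  0.41  0.57  2.21 -0.38  0.62  1.16] yaw 0.816
tool shift to target [-0.0004 -0.0011  0.0006]
level [ 0.      0.0011 -0.0031]
```

Request:
step_arm:
  motion:
    - {"x": 0.0001,"y": -0.0004,"z": 0,"wx": 0.04,"wy": 0.001,"wz": -0.003,"jaw": -1}
    - {"x": 0.00015,"y": 0,"z": 0,"wx": 0.04,"wy": 0,"wz": 0,"jaw": -1}

```text
clock: 8.25
eef_pos: [0.4719, -0.0765, 0.0596]
ee_rot: [0.668, -0.233, 0.668, 0.234]
force: [-2.2, 2.3, 5.5]
finger_gap: 0.0553
```

Request:
step_arm:
  motion:
    - {"x": 0.00015,"y": 0,"z": 0,"wx": 0.04,"wy": 0,"wz": 0,"jaw": -1}
    - {"x": 0.00015,"y": 0,"z": 0,"wx": 0.04,"wy": 0,"wz": 0,"jaw": -1}

```text
clock: 8.45
eef_pos: [0.4717, -0.0764, 0.0596]
ee_rot: [0.677, -0.204, 0.677, 0.206]
force: [-1.6, 3.3, 3.8]
finger_gap: 0.0553
```

Request:
step_arm:
  motion:
    - {"x": 0.00015,"y": 0,"z": 0,"wx": 0.04,"wy": 0,"wz": 0,"jaw": -1}
    - {"x": 0.00015,"y": 0,"z": 0,"wx": 0.04,"wy": 0,"wz": 0,"jaw": -1}

```text
clock: 8.65
eef_pos: [0.4716, -0.0762, 0.0594]
ee_rot: [0.684, -0.176, 0.685, 0.178]
force: [-0.4, 3.2, 3.9]
finger_gap: 0.0552
```

```bash
python3 st.py .4731 -.0770 .06
```

```text
8.65 p [ 0.4716 -0.0762  0.0594] jaw-> [0.875 0.484 0.   ] down [-0.001  0.002 -1.   ] F [-0.38  3.23  3.89] M [0.87 0.15 0.12] gap 0.0552 q [-0.5   0.42  0.64  2.21 -0.43  0.63  0.96] yaw 1.065
tool shift to target [-0.0006 -0.0014  0.0009]
level [-0.      0.     -0.0027]
```

Request:
step_arm:
  motion:
    - {"x": 0.0004,"y": -0.0004,"z": 0,"wx": 0,"wy": 0,"wz": -0.002,"jaw": -1}

```text
clock: 8.75
eef_pos: [0.4718, -0.0763, 0.0591]
ee_rot: [0.685, -0.176, 0.685, 0.177]
force: [-2.5, 5.2, 9.5]
finger_gap: 0.0555
```

Request:
step_arm:
  motion:
    - {"x": 0.0004,"y": 0,"z": 0,"wx": 0.02,"wy": 0,"wz": 0,"jaw": -1}

```text
clock: 8.85
eef_pos: [0.4717, -0.0763, 0.0589]
ee_rot: [0.686, -0.17, 0.686, 0.171]
force: [-4.2, 2.4, 11.3]
finger_gap: 0.055
```

Request:
step_arm:
  motion:
    - {"x": 0.0003,"y": 0,"z": 0,"wx": 0.03,"wy": 0,"wz": 0,"jaw": -1}

```text
clock: 8.95
eef_pos: [0.4716, -0.0762, 0.0587]
ee_rot: [0.689, -0.159, 0.689, 0.16]
force: [-1.2, 5.2, 5.4]
finger_gap: 0.0551
```

Request:
step_arm:
  motion:
    - {"x": 0.0003,"y": 0,"z": 0,"wx": 0.03,"wy": 0,"wz": 0,"jaw": -1}

```text
clock: 9.05
eef_pos: [0.4717, -0.0761, 0.0586]
ee_rot: [0.691, -0.149, 0.691, 0.15]
force: [-0.8, 4.0, 3.3]
finger_gap: 0.0552
```

```bash
python3 st.py .4731 -.0770 .06
```

```text
9.05 p [ 0.4717 -0.0761  0.0586] jaw-> [0.911 0.413 0.   ] down [-0.001  0.002 -1.   ] F [-0.81  4.03  3.31] M [0.86 0.26 0.03] gap 0.0552 q [-0.51  0.43  0.66  2.21 -0.45  0.63  0.9 ] yaw 1.145
tool shift to target [-0.0014 -0.0014  0.0009]
level [ 0.      0.0002 -0.0022]
```

Request:
step_arm:
  motion:
    - {"x": 0.0006,"y": 0,"z": 0,"wx": 0,"wy": 0,"wz": -0.002,"jaw": -1}
    - {"x": 0.0006,"y": 0,"z": 0,"wx": 0,"wy": 0,"wz": 0,"jaw": -1}

```text
clock: 9.25
eef_pos: [0.4721, -0.0761, 0.0576]
ee_rot: [0.691, -0.15, 0.691, 0.15]
force: [-0.3, 3.1, 5.7]
finger_gap: 0.0553
```

Request:
step_arm:
  motion:
    - {"x": 0.0005,"y": 0,"z": 0,"wx": 0,"wy": 0,"wz": 0,"jaw": -1}
    - {"x": 0.0005,"y": 0,"z": 0,"wx": 0,"wy": 0,"wz": 0,"jaw": -1}

```text
clock: 9.45
eef_pos: [0.4729, -0.0757, 0.057]
ee_rot: [0.692, -0.15, 0.69, 0.151]
force: [1.7, 6.7, 5.9]
finger_gap: 0.0551
```

```bash
python3 st.py .4718 -.0765 .056
```

```text
9.45 p [ 0.4729 -0.0757  0.057 ] jaw-> [0.909 0.416 0.002] down [ 0.002  0.001 -1.   ] F [1.72 6.69 5.94] M [ 1.47 -0.05 -0.1 ] gap 0.0551 q [-0.51  0.43  0.65  2.21 -0.45  0.63  0.9 ] yaw 1.142
tool shift to target [ 0.001  -0.0003 -0.0013]
level [0.     0.0022 0.    ]
```

Request:
step_arm:
  motion:
    - {"x": 0.001,"y": 0,"z": -0.0005,"wx": 0,"wy": 0.002,"wz": 0,"jaw": -1}
    - {"x": 0.001,"y": 0,"z": 0,"wx": 0,"wy": 0,"wz": 0,"jaw": -1}

```text
clock: 9.65
eef_pos: [0.4735, -0.0753, 0.0555]
ee_rot: [0.691, -0.151, 0.69, 0.152]
force: [-4.0, 3.8, 11.5]
finger_gap: 0.0558
```

Request:
step_arm:
  motion:
    - {"x": 0.0006,"y": 0,"z": 0,"wx": 0,"wy": 0,"wz": 0,"jaw": -1}
    - {"x": 0.0006,"y": 0,"z": 0,"wx": 0,"wy": 0,"wz": 0,"jaw": -1}

```text
clock: 9.85
eef_pos: [0.4735, -0.0752, 0.0547]
ee_rot: [0.691, -0.152, 0.69, 0.153]
force: [-4.1, 3.8, 13.1]
finger_gap: 0.0551
```

```bash
python3 st.py .4718 -.0765 .056
```

```text
9.85 p [ 0.4735 -0.0752  0.0547] jaw-> [0.907 0.42  0.003] down [ 0.002  0.002 -1.   ] F [-4.09  3.81 13.1 ] M [ 0.78  0.84 -0.35] gap 0.0551 q [-0.51  0.44  0.65  2.21 -0.46  0.62  0.91] yaw 1.137
tool shift to target [-0.0013 -0.0005 -0.0021]
level [ 0.      0.0025 -0.0008]
```

Request:
step_arm:
  motion:
    - {"x": 0.0005,"y": 0.0002,"z": -0.0002,"wx": 0.02,"wy": 0.002,"wz": 0,"jaw": -1}
    - {"x": 0.0005,"y": 0,"z": 0,"wx": 0.0,"wy": 0,"wz": 0,"jaw": -1}

```text
clock: 10.05
eef_pos: [0.4735, -0.0753, 0.054]
ee_rot: [0.692, -0.145, 0.692, 0.146]
force: [-2.7, 3.7, 6.9]
finger_gap: 0.0552
```

Request:
step_arm:
  motion:
    - {"x": 0.0007,"y": 0,"z": 0,"wx": 0,"wy": 0,"wz": 0,"jaw": -1}
    - {"x": 0.0007,"y": 0,"z": 0,"wx": 0,"wy": 0,"wz": 0,"jaw": -1}

```text
clock: 10.25
eef_pos: [0.4735, -0.0753, 0.0529]
ee_rot: [0.692, -0.146, 0.691, 0.147]
force: [-2.7, 4.2, 9.4]
finger_gap: 0.0552
```

```bash
python3 st.py .4718 -.0765 .056
```

```text
10.25 p [ 0.4735 -0.0753  0.0529] jaw-> [0.914 0.405 0.001] down [ 0.001  0.002 -1.   ] F [-2.71  4.15  9.36] M [ 0.81  0.54 -0.23] gap 0.0552 q [-0.51  0.44  0.65  2.21 -0.47  0.62  0.9 ] yaw 1.154
tool shift to target [-0.0031 -0.0004 -0.0021]
level [ 0.      0.0014 -0.0011]
```

Request:
step_arm:
  motion:
    - {"x": 0.0008,"y": 0,"z": 0,"wx": 0.015,"wy": 0.001,"wz": -0.001,"jaw": -1}
    - {"x": 0.0008,"y": 0,"z": 0,"wx": 0,"wy": 0,"wz": 0,"jaw": -1}
    - {"x": 0.0008,"y": 0,"z": 0,"wx": 0,"wy": 0,"wz": 0,"jaw": -1}

```text
clock: 10.55
eef_pos: [0.4737, -0.0754, 0.0508]
ee_rot: [0.693, -0.142, 0.692, 0.142]
force: [-3.1, 4.4, 8.0]
finger_gap: 0.0548
```

Request:
step_arm:
  motion:
    - {"x": 0.0008,"y": 0,"z": 0,"wx": 0,"wy": 0,"wz": 0,"jaw": -1}
    - {"x": 0.0008,"y": 0,"z": 0,"wx": 0,"wy": 0,"wz": 0,"jaw": -1}

```text
clock: 10.75
eef_pos: [0.4736, -0.0754, 0.0498]
ee_rot: [0.693, -0.142, 0.692, 0.143]
force: [-11.9, 6.0, 41.3]
finger_gap: 0.0553
```

```bash
python3 st.py .4718 -.0765 .05
```

```text
10.75 p [ 0.4736 -0.0754  0.0498] jaw-> [0.919 0.395 0.001] down [ 0.001  0.002 -1.   ] F [-11.86   5.96  41.32] M [ 1.31  2.29 -0.27] gap 0.0553 q [-0.5   0.45  0.64  2.21 -0.47  0.61  0.89] yaw 1.164
tool shift to target [-0.0002 -0.0003 -0.0021]
level [-0.      0.0013 -0.0012]
```

Hard stop at z≈0.0498, 10 mm below the start. I'll ease to a moderate hold.

Request:
step_arm:
  motion:
    - {"x": 0.0006,"y": 0,"z": 0,"wx": 0,"wy": 0,"wz": 0,"jaw": -1}
    - {"x": 0.0006,"y": 0,"z": 0,"wx": 0,"wy": 0,"wz": 0,"jaw": -1}

```text
clock: 10.95
eef_pos: [0.4737, -0.0754, 0.0498]
ee_rot: [0.693, -0.142, 0.692, 0.144]
force: [-6.9, 5.9, 26.0]
finger_gap: 0.0553
```

```bash
python3 - <<'E'
from h import *
a=get_image("scene")["frame"][150:280,190:350,::-1]; d=get_image("wrist")["frame"][:,:,::-1]
cv2.imwrite("pics/m2.png",np.vstack([cv2.resize(a,(512,416),interpolation=2)[:300],d[:280]]))
E
python3 st.py
```

```text
11.05 p [ 0.4737 -0.0754  0.0499] jaw-> [0.918 0.396 0.002] down [ 0.001  0.004 -1.   ] F [-8.97  5.55 27.52] M [ 0.98  1.69 -0.32] gap 0.0555 q [-0.5   0.45  0.64  2.21 -0.48  0.62  0.9 ] yaw 1.163
level [ 0.      0.0024 -0.003 ]
```

View pics/m2.png

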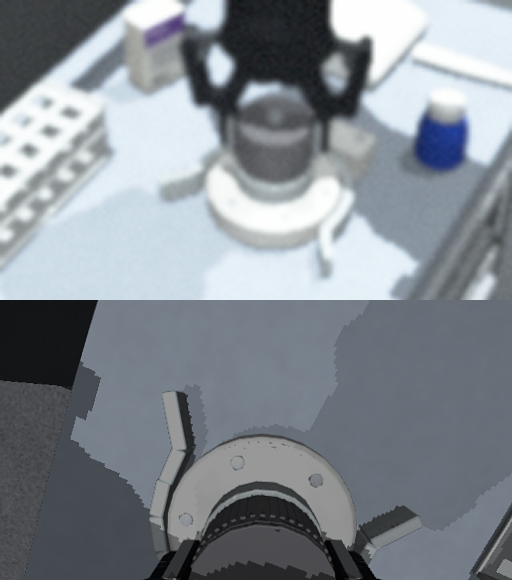

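The collar now sits low on the boss and the foot is at the same pixels as before (205–352, bottom at 245). A quick numeric check of whether the foot shifted, from the two scene crops:

```bash
python3 - <<'E'
from h import *
a,b=[cv2.imread(f"pics/{n}.png",0).astype(np.float32) for n in("m","m2")]
for r in [(205,255,200,310),(160,215,195,240),(170,250,200,355)]:
    t=a[r[0]:r[1],r[2]:r[3]]; s=b[r[0]-12:r[1]+12,r[2]-12:r[3]+12]
    m=cv2.matchTemplate(s,t,cv2.TM_CCOEFF_NORMED); _,v,_,p=cv2.minMaxLoc(m); print(v,np.array(p)-12,"enlarged px (3.2/px)")
d=get_image("scene"); o=[.4737,-.0754,.02]
P=proj(d,[o,[.4737,-.0724,.02]]); print("3mm in +y =",((P[1]-P[0])*3.2).round(1),"enlarged px")
E
python3 st.py
```

```text
0.9896554350852966 [0 0] enlarged px (3.2/px)
0.48435178399086 [-1  2] enlarged px (3.2/px)
0.8409066796302795 [0 1] enlarged px (3.2/px)
3mm in +y = [-1.9  2.3] enlarged px
11.1 p [ 0.4736 -0.0754  0.0498] jaw-> [0.918 0.396 0.002] down [ 0.001  0.004 -1.   ] F [-7.87  5.83 26.86] M [ 1.02  1.62 -0.28] gap 0.0555 q [-0.5   0.45  0.64  2.21 -0.48  0.62  0.9 ] yaw 1.163
level [ 0.      0.0024 -0.003 ]
```

The match is best at zero shift, but 3 mm is only about 3 of these pixels. To be sure, I'll nudge the stand towards the wall while still holding the collar home.

Request:
step_arm:
  motion:
    - {"x": 0.0004,"y": -0.0006,"z": -0.0003,"wx": 0,"wy": 0.002,"wz": -0.002,"jaw": -1}
    - {"x": 0.0004,"y": -0.0009,"z": -0.0004,"wx": 0,"wy": 0,"wz": 0,"jaw": -1}

```text
clock: 11.3
eef_pos: [0.4736, -0.0756, 0.0499]
ee_rot: [0.693, -0.142, 0.692, 0.145]
force: [-6.0, 12.0, 18.8]
finger_gap: 0.0556
```

Request:
step_arm:
  motion:
    - {"x": 0.0004,"y": -0.0012,"z": -0.0005,"wx": 0,"wy": 0,"wz": 0,"jaw": -1}

```text
clock: 11.4
eef_pos: [0.4737, -0.0757, 0.0499]
ee_rot: [0.692, -0.142, 0.692, 0.147]
force: [-6.8, 15.1, 22.9]
finger_gap: 0.0552
```

Request:
step_arm:
  motion:
    - {"x": 0.0004,"y": -0.0015,"z": -0.0007,"wx": 0,"wy": 0,"wz": 0,"jaw": -1}

```text
clock: 11.5
eef_pos: [0.4737, -0.0758, 0.0499]
ee_rot: [0.692, -0.142, 0.692, 0.148]
force: [-6.7, 17.0, 24.1]
finger_gap: 0.0553
```

Request:
step_arm:
  motion:
    - {"x": 0.0002,"y": -0.002,"z": -0.0008,"wx": 0,"wy": 0.004,"wz": 0,"jaw": -1}

```text
clock: 11.6
eef_pos: [0.4738, -0.076, 0.0501]
ee_rot: [0.691, -0.142, 0.693, 0.15]
force: [-5.6, 18.2, 19.0]
finger_gap: 0.055
```

Request:
step_arm:
  motion:
    - {"x": 0.0002,"y": -0.0025,"z": -0.001,"wx": 0,"wy": 0,"wz": 0,"jaw": -1}

```text
clock: 11.7
eef_pos: [0.4739, -0.0764, 0.0503]
ee_rot: [0.691, -0.142, 0.693, 0.152]
force: [-5.4, 23.3, 23.5]
finger_gap: 0.0555
```

```bash
python3 st.py
```

```text
11.7 p [ 0.4739 -0.0764  0.0503] jaw-> [0.914 0.406 0.   ] down [-0.006  0.014 -1.   ] F [-5.44 23.34 23.45] M [ 4.84  1.05 -0.43] gap 0.0555 q [-0.48  0.45  0.63  2.2  -0.48  0.63  0.92] yaw 1.152
level [-0.      0.0003 -0.015 ]
```

Nothing slides at 23 N sideways, which is above the friction limit I estimate for this down-push, so the foot is on the wall. I'll re-level and hold.

Request:
step_arm:
  motion:
    - {"x": 0.0006,"y": 0,"z": 0,"wx": 0,"wy": 0,"wz": -0.012,"jaw": -1}
    - {"x": 0.0007,"y": 0,"z": 0,"wx": 0,"wy": 0,"wz": -0.003,"jaw": -1}
    - {"x": 0.0006,"y": 0,"z": 0,"wx": 0,"wy": 0,"wz": 0,"jaw": -1}

```text
clock: 12.0
eef_pos: [0.4737, -0.0757, 0.0498]
ee_rot: [0.692, -0.147, 0.691, 0.149]
force: [-7.6, 4.2, 27.4]
finger_gap: 0.0551
```

```bash
python3 st.py
```

```text
12.0 p [ 0.4737 -0.0757  0.0498] jaw-> [0.913 0.408 0.002] down [ 0.     0.003 -1.   ] F [-7.62  4.19 27.45] M [ 0.93  1.64 -0.47] gap 0.0551 q [-0.5   0.45  0.64  2.21 -0.47  0.62  0.91] yaw 1.15
level [ 0.      0.0015 -0.0025]
```

```bash
python3 -c "
from cell import *
print(sign_off())"; python3 st.py
```

```text
the job is handed in; nothing more can be done
None
the job is handed in; nothing more can be done
```

I handed the job in at about 12 s, with the collar still gripped and pushed home. No verdict comes back, so what follows is from my own checks.

- **Stand:** I gripped the collar and slid the upright stand about 105 mm along the surface, at 4–5 N, until it stopped on the cradle wall. At the end a 23 N sideways push did not move it, so I take it as seated. The later picture comparison showed no clear shift, but it can only resolve about 1–2 mm.
- **Seat position:** The tool ended near y = -0.076, against my camera estimate of -0.070 for the seat. The foot's 2.5 mm clearance, the collar play and the 2 mm calibration error could explain that gap.
- **Collar:** I turned it about 1.09 rad clockwise. It then dropped on to the seal and met a hard stop 10 mm below its start, which matches 4 mm of drop plus 6 mm of seal. I handed in with about 27 N of down-push, well over the 8 N the seal needs.
- **Forces:** My first down-push on the pins briefly reached about 41 N at the wrist, and so did reaching the home stop. Both went through the gripped collar and stayed far under the 120 N wrist limit.
- **Other things:** The arm's path kept clear of all the bystanders. I did not measure their positions again at the end.

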